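# Back off the strainer's cover bolt with the reversible ratchet

### The job

The ratchet on the strainer's cover bolt is still set to tighten. Flip its reversing lever right over to the loosening side, then work the handle to and fro to unscrew the bolt (ordinary right-hand thread, do not wind it any tighter) until it comes up firm against its retaining ring: keep it there for a moment with about 14 N on the grip to be sure it is right out, then let go and leave the ratchet in place. Use a light hand, never more than about 18 N on the ratchet, or the ring strips; and leave the things around it where they stand.

Things in the scene. Friction and masses are not known exactly. Their poses are not given: they have to be found in the camera images.
- strainer: Brass basket strainer on a plywood board 310 x 150 x 18 mm, fixed. Origin: on the bolt's axis at bench height; z up, x along the board. The ratchet's handle lies to its -y side and can swing 1.25 rad either way from -y. At each end (+x, -x) a copper pipe turns up 115 mm from the axis to a capped brass union, 33 mm across, top 144 mm above the bench.
- ratchet: Steel reversible ratchet, its socket locked on the bolt: it only turns about the bolt's upright axis. Origin on that axis, at the head's underside, 118 mm above the bench; x runs along the handle, z up. Tear-drop head 24 mm high, 60 mm across, to x = 54 mm; shaft 16 mm across; black grip from x = 114 to 228 mm. Squeezing it counts as force on it too.
- grip (a point): Point on the centre line of the ratchet's round ribbed grip (27 mm across), 150 mm from the bolt's axis, 130 mm above the bench, free air below. The handle stays where left (0.3 N m). 16 teeth: in the driving direction it may move up to 23 degrees before it takes the bolt along; the other way it clicks over the teeth.
- tab (a point): Middle of the upright dark thumb tab at the end of the reversing lever's tongue: 13 mm long, 9 mm wide, from 144 to 161 mm above the bench (point at 154); the head's top below it is at 142. It is 28 mm from the lever's pivot, which stands on the head 30 mm from the bolt's axis towards the handle; the tongue points to the handle.
- reverser (a joint): Lever angle, rad, counter-clockwise from above positive, 0 = in line with the handle. An over-centre spring holds it at -0.5 or +0.5; pushing the tab sideways takes 4 to 6 N until past the middle, then it snaps over. It drives the bolt the way it is thrown: -0.5 (as found) clockwise = tightens, +0.5 counter-clockwise = loosens.
- cover_bolt (a joint): Angle of the captive hex cover bolt, rad, counter-clockwise (loosening) positive: 0 = screwed right in, 2.1 = against its retaining ring, a hard stop. Starts between 0.6 and 1.1. It turns with a drag of about 1 N m all the way (5 to 9 N at the grip, with the handle's own drag) and stays where it is left.
- tape: Roll of beige masking tape, 104 mm across, 25 mm high, lying flat by or under the ratchet's handle; origin under its centre.
- mug: Green and white mug, 88 mm high; origin under its centre.
- flat_tin: Flat oblong tin, 63 x 105 x 26 mm; origin under its centre.
- jar: Small glass jar with a dark lid, 60 mm across, 90 mm high; origin under its centre.

How it is judged:
By the outcome, as a careful person would: the job done as asked, in the order asked, and still so for the second after the job is handed in, with the robot touching nothing.
It also fails if it takes over 72 s, if anything falls off the work surface, if the arm or the gripper's body presses on something with over 40 N, if the wrist force passes 120 N, or if a joint passes its speed limit or range.

### The arm

A 6-joint arm with a two-finger parallel gripper is mounted at the origin on a cart in front of the work surface, level with it; the furniture and walls round the work are solid. World frame = base frame: x ahead of the robot, y to its left, z up, the work surface at z = 0. Lengths are in m, angles in degrees, forces in N, time in s.
With the tool pointing down it reaches from about 0.3 to 0.75 m from the base axis. Payload 8.5 kg.
Tool frame: the origin (TCP) lies at the very end of the fingers, on their centre line; the grasp point (between the pads) lies 19 mm behind it; z points along the fingers, y is the line along which they close (so a half turn about z gives the same grasp; the last joint's range is limited). The gripper opens to 85 mm and grips with 20 to 120 N. Pads are 22 mm wide; open, the fingers measure 114 mm over their backs; the gripper's body (76 mm by 85 mm) begins 54 mm behind the grasp point. The pads swing forward as they close: fully open they stand 13 mm farther back than shut.
Start: joints at [-88.253, 21.807, 74.336, -0, 83.858, -12.336], TCP at [0.134, -0.533, 0.231] pointing down, gripper open.
Joint ranges: [-178.18, 178.18], [-50.72, 133.34], [12.68, 142.11], [-81.47, 261.47], [9.98, 163.14], [-165.26, 165.26]. Speed limits (degrees/s): [136.94, 136.94, 180, 180, 180, 180].

### API

Orientations are given as a 3x3 rotation matrix whose columns are the frame's x, y, z axes.
In Python, from rig import env, optics, spotter gives the robot as it stands.
- The arm moves only by the shell command python3 -m crank 'ROWS' [FORCE]. ROWS is JSON, one flat list of numbers, 5 for each row, row after row: the finger opening in cm, from 0 to 8.54, then the shift along the tool's x, y, z in cm, then the turn about the tool's z in rad. A call has exactly 8 rows; each row shifts and turns the commanded pose from where the row before left it, along the tool's axes as they then stand; what a row does not reach is not made up. A row lasts 1/12 s, in which the tool goes at most 41.7 mm and 7.16 degrees, less where a joint would pass 70% of its speed; a pose out of reach is approached as far as the arm can. A call is refused whole if a number of a shift passes 4.17 or a number of a turn 0.125, either way. A call with a gripper value outside its range is refused whole. The fingers move at their own pace and stop on an object; FORCE is the grip in N (left out, the last holds). Time passes only in rows, so rows that do not move let the fingers close, or fill a call up. It gives the time, the measured TCP pose, the force, the opening and the grip force at its end, in the units of the state.
- env.observe(): the state, without advancing time (a new reading comes with each control period).
- optics.get_image(name): name is "side" or "top" or "wrist"; returns a dict with "color" (384x512x3 uint8, red, green, blue), "intrinsics" (3x3 intrinsics, pixels), "pose" (4x4, takes a point from camera to world coordinates). Camera axes: x right, y up, looking along -z (the intrinsics and any distortion apply to the point x, -y, -z); pixel columns grow to the right and rows downward; lengths in m; the calibration is good to about 2 mm. A picture is of the moment at which its call begins. There is no depth.
- env.close_job(): hands the job in; it is judged then, once.
Trained networks look in a picture, given as the dict that the camera call returned (one of the last four; its "shot" number tells which), for a name from the list of things; names that differ only in an ending like _2 or _b are one class to them, and where a whole thing is asked for, a point or a joint stands for the part that bears it (a point fixed in the world has none). Each returns a list of dicts, best first, with "score" (0 to 1); they miss things now and then, are a little off and sometimes report something else, mostly with a low value. They report only what shows in the picture. A call takes as long as a camera call.
- spotter.look_for(picture, query): "at" ([column, row] as shares, 0 to 1, of the picture: columns of its width, rows of its height, amid what is visible of it).
The state is a dict: "time_s": time; "q": joint angles; "qvel": joint speeds; "joint_efforts": joint torques, N m; "position": TCP position; "tool_rot": TCP orientation; "ft_force": force on the tool from outside, world axes, zero at the start; "wrist_torque": the same for the moment, N m; "grip_width": finger opening in m; "gripper_force": force on a finger pad.
Only numpy, scipy, OpenCV 4.12 (cv2) and the standard library are available. Lean on these libraries where they do the work, as an engineer would, in place of code of your own. Each camera call takes 0.05 s, during which the arm holds its last target. There are 200 camera calls.

## Working session

There is one attempt and no reset: what is moved stays moved. The work goes in short steps, Python scripts to look and compute and a shell command to move; the robot and the scene stay as the last step left them, time stands still between calls to the robot, and variables do not carry over. Pictures are saved under pics/ and viewed, at most 10 in all, crops included, and the job is handed in when it is done.

```bash
mkdir -p pics; cat > h.py <<'E'
import numpy as np, cv2
from rig import env, optics, spotter
def proj(p,pic):
    T=np.linalg.inv(pic["pose"]); c=T[:3,:3]@np.array(p)+T[:3,3]; K=np.array(pic["intrinsics"])
    u=K@np.array([c[0],-c[1],-c[2]]); return u[:2]/u[2]
def ray(px,pic,z):
    K=np.array(pic["intrinsics"]); d=np.linalg.solve(K,[px[0],px[1],1.]); P=np.array(pic["pose"])
    d=P[:3,:3]@np.array([d[0],-d[1],-d[2]]); o=P[:3,3]; return o+d*(z-o[2])/d[2]
def save(pic,n): cv2.imwrite("pics/"+n+".png",cv2.cvtColor(pic["color"],cv2.COLOR_RGB2BGR))
E
python3 - <<'E'
from h import *
np.set_printoptions(precision=4,suppress=True)
s=env.observe(); print(s)
Z={"strainer":.06,"ratchet":.13,"grip":.13,"tab":.154,"tape":.0125,"mug":.044,"flat_tin":.013,"jar":.045}
for n in("side","top"):
    p=optics.get_image(n); save(p,n+"0"); print(n,p.keys(),p["pose"],p["intrinsics"])
    for q in Z:
        for r in spotter.look_for(p,q)[:2]:
            px=np.array(r["at"])*[512,384]; print(q,round(r["score"],2),px,ray(px,p,Z[q]))
a=cv2.imread("pics/side0.png");b=cv2.imread("pics/top0.png");cv2.imwrite("pics/both0.png",cv2.resize(np.vstack([a,b]),None,fx=.78,fy=.78))
E
```

```text
{'time_s': 0.0, 'q': array([-88.2533,  21.8415,  74.3873,  -0.    ,  83.8576, -12.3355]), 'qvel': array([ 0.022 ,  0.0847, -0.0222, -0.1053, -0.0685,  0.0596]), 'joint_efforts': array([ -0.0003, -44.8463, -23.1273,  -0.0002,   0.0049,  -0.    ]), 'position': array([ 0.1338, -0.5332,  0.2307]), 'tool_rot': array([[ 0.9699,  0.2433, -0.    ],
       [ 0.2433, -0.9699,  0.0015],
       [ 0.0003, -0.0015, -1.    ]]), 'ft_force': array([ 0.2719, -0.9529, -0.4032]), 'wrist_torque': array([ 0.0122,  0.0378, -0.0044]), 'gripper_force': 0.0, 'grip_width': 0.08564335337014958}
side dict_keys(['color', 'intrinsics', 'pose', 'shot']) [[-0.9724  0.1282 -0.1951  0.3151]
 [-0.2331 -0.4885  0.8409  0.7227]
 [ 0.0125  0.8631  0.5049  0.6547]
 [ 0.      0.      0.      1.    ]] [[461.8041   0.     255.8235]
 [  0.     461.8041 190.1158]
 [  0.       0.       1.    ]]
strainer 0.63 [241.7152 185.8176] [ 0.5854 -0.2799  0.06  ]
ratchet 0.86 [261.888  167.3856] [ 0.5292 -0.2625  0.13  ]
grip 0.9 [268.4928 166.0032] [ 0.5151 -0.2739  0.13  ]
grip 0.41 [277.9136 231.7824] [ 0.4386 -0.0055  0.13  ]
tape 0.6
[... 315 characters left out ...]
 0.0102  0.0168 -0.1591]
 [ 0.0179  0.1163  0.9931  1.1965]
 [ 0.      0.      0.      1.    ]] [[478.8005   0.     253.2179]
 [  0.     478.8005 186.662 ]
 [  0.       0.       1.    ]]
strainer 0.63 [303.0016 175.104 ] [ 0.5947 -0.2977  0.06  ]
ratchet 0.71 [295.8848 189.3888] [ 0.5522 -0.273   0.13  ]
ratchet 0.34 [307.6096 256.0896] [ 0.4041 -0.2986  0.13  ]
grip 0.56 [296.2944 192.9984] [ 0.544  -0.2739  0.13  ]
grip 0.26 [251.392  212.0832] [ 0.5003 -0.1735  0.13  ]
tape 0.55 [251.904 211.008] [ 0.5104 -0.1764  0.0125]
mug 0.95 [226.9184 143.3856] [ 0.6734 -0.1133  0.044 ]
flat_tin 0.79 [310.016  255.2064] [ 0.4032 -0.3199  0.013 ]
jar 0.77 [183.6032 209.5104] [ 0.5103 -0.0118  0.045 ]
```

View pics/both0.png

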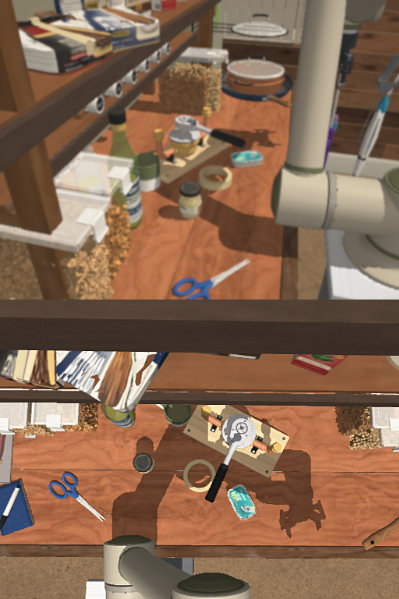

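Side (top half) and top (bottom half) views show the strainer with the ratchet, its handle pointing back towards the robot, tape under and beside the grip, and the tin to the right. I'll crop for detail.

```bash
python3 - <<'E'
import cv2,numpy as np
a=cv2.imread("pics/side0.png")[125:245,170:350];b=cv2.imread("pics/top0.png")[120:270,215:385]
cv2.imwrite("pics/c0.png",np.hstack([cv2.resize(a,None,fx=2.2,fy=2.2,interpolation=2)[:264], cv2.resize(b,None,fx=2.2,fy=2.2,interpolation=2)[:264]]))
cv2.imwrite("pics/c1.png",cv2.resize(b,None,fx=4,fy=4,interpolation=2)); cv2.imwrite("pics/c2.png",cv2.resize(a,None,fx=4,fy=4,interpolation=2))
E
```

```text
(no output)
```

View pics/c1.png

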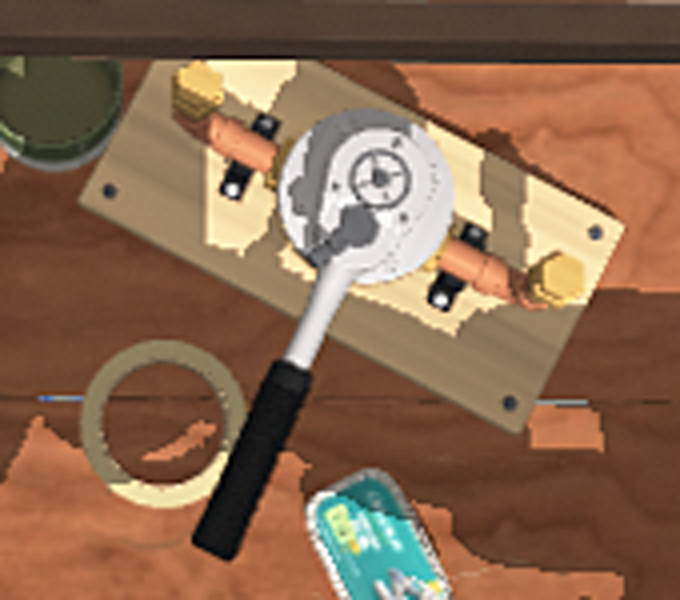

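View pics/c2.png

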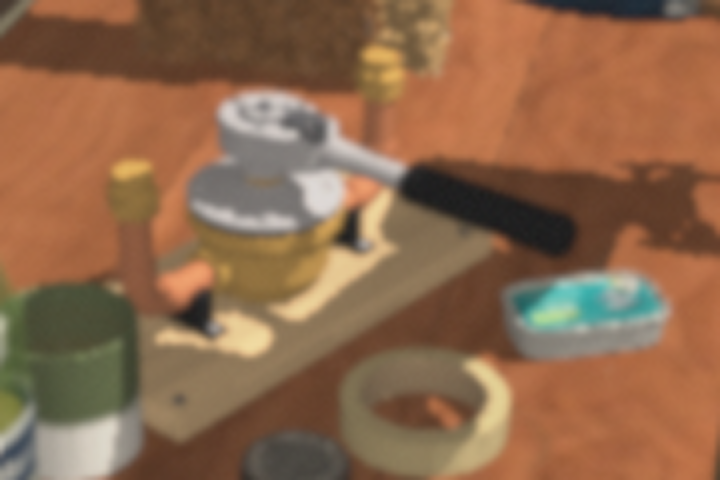

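Top crop: bolt axis at crop (380,178), lever pivot (360,222), tab about (318,255), which is left of the handle line and consistent with -0.5. Unions are at (200,90) and (560,275), and the grip's end is at (215,550). Side crop: the head, grip and unions are clear, and the tape lies beyond the grip on the +y side.

```bash
python3 - <<'E'
from h import *
np.set_printoptions(precision=4,suppress=True)
t=optics.get_image("top"); s=optics.get_image("side")
def T(c,z): return ray(np.array(c)/4+[215,120],t,z)
def S(c,z): return ray(np.array(c)/4+[170,125],s,z)
ax=T((380,178),.142); u1=T((200,90),.144); u2=T((560,275),.144); end=T((217,550),.13); g0=T((292,368),.13); tab=T((316,255),.158)
print("top",ax,u1,u2,(u1+u2)/2,"d",np.linalg.norm(u1-u2),"end",end,g0,"tab",tab)
print("end dist",np.linalg.norm((end-ax)[:2]),np.linalg.norm((g0-ax)[:2]))
print("side ax",S((266,108),.142),"u",S((132,168),.144),S((383,50),.144),"end",S((562,232),.13),"tab",S((312,115),.158), "tape",S((425,385),.025),"tapetop",T((163,424),.025))
h=(end-ax); ha=np.arctan2(h[1],h[0]); x=u2-u1
print("handle ang",ha, "line u1u2", np.arctan2(x[1],x[0]), np.arctan2(-x[1],-x[0]))
E
```

```text
top [ 0.6071 -0.3034  0.142 ] [ 0.6555 -0.2025  0.144 ] [ 0.5534 -0.403   0.144 ] [ 0.6044 -0.3027  0.144 ] d 0.22506302492924057 end [ 0.4004 -0.2138  0.13  ] [ 0.5012 -0.2552  0.13  ] tab [ 0.5614 -0.2659  0.158 ]
end dist 0.22532308761647996 0.11634361297142506
side ax [ 0.606  -0.3063  0.142 ] u [ 0.66   -0.2021  0.144 ] [ 0.5524 -0.4105  0.144 ] end [ 0.4028 -0.2151  0.13  ] tab [ 0.567  -0.2719  0.158 ] tape [ 0.4757 -0.1932  0.025 ] tapetop [ 0.4731 -0.1859  0.025 ]
handle ang 2.7325203705441194 line u1u2 -2.0418958739781043 1.0996967796116888
```

```bash
python3 -m crank '[0,3.5,-1.25,0,0, 0,3.5,-1.25,0,0, 0,3.5,-1.25,0,0, 0,3.5,-1.25,0,0, 0,3.5,-1.25,0,0, 0,3.5,-1.25,0,0, 0,3.5,-1.25,0,0, 0,3.5,-1.25,0,0]' 20
python3 -m crank '[0,3.5,-1.25,0,0, 0,3.5,-1.25,0,0, 0,3.5,-1.25,0,0, 0,3.5,-1.25,0,0, 0,3.5,-1.25,0,0, 0,3.5,-1.25,0,0, 0,0,0,0,0.12, 0,0,0,0,0.12]'
python3 -m crank '[0,0,0,0,0.12, 0,0,0,0,0.12, 0,0,0,0,0.12, 0,0,0,0,0.055, 0,0,0,0,0, 0,0,0,0,0, 0,0,0,0,0, 0,0,0,0,0]'
python3 - <<'E'
from h import *
np.set_printoptions(precision=4,suppress=True)
s=env.observe();print(s["position"],s["tool_rot"],s["ft_force"])
p=optics.get_image("wrist"); save(p,"w1"); print(p["pose"],p["intrinsics"])
for q,z in(("tab",.158),("grip",.13)):
    for r in spotter.look_for(p,q)[:2]:
        px=np.array(r["at"])*[512,384]; print(q,r["score"],px,ray(px,p,z))
E
```

```text
time_s: 1.67
position: [0.3824, -0.3671, 0.2315]
tool_rot: [[0.97, 0.243, 0.0], [0.243, -0.97, -0.0], [0.0, 0.0, -1.0]]
ft_force: [0.7, -1.3, 0.4]
grip_width: 0.0
gripper_force: 0.0
time_s: 2.33
position: [0.5679, -0.2429, 0.2307]
tool_rot: [[1.0, 0.004, -0.0], [0.004, -1.0, 0.0], [-0.0, -0.0, -1.0]]
ft_force: [-0.3, -0.1, -0.6]
grip_width: -0.0001
gripper_force: 0.0
time_s: 3.0
position: [0.5665, -0.2445, 0.2313]
tool_rot: [[0.918, -0.397, 0.0], [-0.397, -0.918, -0.0], [0.0, 0.0, -1.0]]
ft_force: [0.5, -0.0, 1.0]
grip_width: 0.0001
gripper_force: 0.0
[ 0.5665 -0.2445  0.2313] [[ 0.918  -0.3967  0.    ]
 [-0.3967 -0.918  -0.    ]
 [ 0.      0.     -1.    ]] [ 0.5227 -0.01    0.9787]
[[-0.3971  0.8687  0.296   0.6426]
 [-0.9178 -0.376  -0.1276 -0.2785]
 [ 0.0004 -0.3223  0.9466  0.3743]
 [ 0.      0.      0.      1.    ]] [[340.1301   0.     251.2436]
 [  0.     340.1301 191.6876]
 [  0.       0.       1.    ]]
tab 0.64 [299.1104 162.0864] [ 0.5813 -0.2861  0.158 ]
tab 0.61 [364.6976 264.384 ] [ 0.4912 -0.3027  0.158 ]
grip 0.88 [301.4144 146.1888] [ 0.5838 -0.2928  0.13  ]
```

View pics/w1.png

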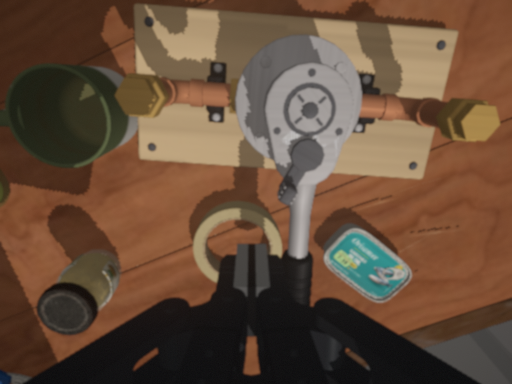

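The wrist view shows the bolt axis at pixel (311,109), lever pivot (305,155), tab about (287,191), shaft towards (300,245), and the shut fingertips at about (252,247).

```bash
python3 - <<'E'
from h import *
np.set_printoptions(precision=4,suppress=True)
p=optics.get_image("wrist")
A=ray((311,109),p,.144);P=ray((306,155),p,.146);t=ray((287,191),p,.157);sh=ray((299,240),p,.138)
print(A,P,t,sh); d=sh-A; a=np.arctan2(d[1],d[0]); print("handle",a,np.linalg.norm((P-A)[:2]),np.linalg.norm((t-P)[:2]))
print("unions",ray((142,95),p,.144),ray((470,120),p,.144))
s=env.observe(); print("tcp px",proj(s["position"],p))
R=s["tool_rot"]; print("tab in tool",R.T@(t-s["position"]),"A",R.T@(A-s["position"]))
E
```

```text
[ 0.6079 -0.3066  0.144 ] [ 0.5807 -0.2926  0.146 ] [ 0.5655 -0.2715  0.157 ] [ 0.518  -0.2647  0.138 ]
handle 2.7058970257263786 0.030590084208223258 0.02596747333767355
unions [ 0.6601 -0.2085  0.144 ] [ 0.5589 -0.4015  0.144 ]
tcp px [249.1185 260.4385]
tab in tool [0.0098 0.0252 0.0743] A [0.0626 0.0406 0.0873]
```

```bash
python3 -m crank '[0,0.7,0,1.5,0, 0,0,0,1.5,0, 0,0,0,1.5,0, 0,0,0,1.5,0, 0,0,0,1.2,0, 0,0,0,0.9,0, 0,0,0,0,0, 0,0,0,0,0]'
python3 -m crank '[0,0,0.12,0,0, 0,0,0.12,0,0, 0,0,0.12,0,0, 0,0,0.12,0,0, 0,0,0,0,0, 0,0,0,0,0, 0,0,0,0,0, 0,0,0,0,0]'
```

```text
time_s: 3.87
position: [0.573, -0.2473, 0.1504]
tool_rot: [[0.918, -0.398, -0.0], [-0.398, -0.918, 0.0], [-0.0, -0.0, -1.0]]
ft_force: [0.1, -0.7, -0.2]
grip_width: -0.0003
gripper_force: 0.0
time_s: 4.53
position: [0.5711, -0.2516, 0.1504]
tool_rot: [[0.917, -0.398, 0.0], [-0.398, -0.917, -0.0], [0.0, 0.0, -1.0]]
ft_force: [0.3, 1.1, 0.1]
grip_width: -0.0002
gripper_force: 0.2
```

```bash
for i in 1; do python3 -m crank '[0,0,0.1,0,0, 0,0,0.1,0,0, 0,0,0.1,0,0, 0,0,0.1,0,0, 0,0,0,0,0, 0,0,0,0,0, 0,0,0,0,0, 0,0,0,0,0]'; done
python3 -m crank '[0,0,0.1,0,0, 0,0,0.1,0,0, 0,0,0.1,0,0, 0,0,0.1,0,0, 0,0,0.1,0,0, 0,0,0,0,0, 0,0,0,0,0, 0,0,0,0,0]'
python3 -m crank '[0,0,0.1,0,0, 0,0,0.1,0,0, 0,0,0.1,0,0, 0,0,0.1,0,0, 0,0,0,0,0, 0,0,0,0,0, 0,0,0,0,0, 0,0,0,0,0]'
```

```text
time_s: 5.2
position: [0.5692, -0.2545, 0.1503]
tool_rot: [[0.918, -0.398, -0.001], [-0.398, -0.918, 0.002], [-0.001, -0.001, -1.0]]
ft_force: [-1.2, 4.6, 2.3]
grip_width: -0.0002
gripper_force: 2.6
time_s: 5.87
position: [0.567, -0.2588, 0.1502]
tool_rot: [[0.918, -0.398, -0.001], [-0.398, -0.918, 0.002], [-0.002, -0.002, -1.0]]
ft_force: [-1.0, 6.0, 1.7]
grip_width: 0.0001
gripper_force: 3.0
time_s: 6.53
position: [0.5654, -0.2626, 0.1502]
tool_rot: [[0.918, -0.398, -0.001], [-0.398, -0.918, 0.002], [-0.002, -0.001, -1.0]]
ft_force: [-1.9, 5.5, 1.2]
grip_width: 0.0
gripper_force: 2.8
```

```bash
python3 -m crank '[0,0,0.1,0,0, 0,0,0.1,0,0, 0,0,0.1,0,0, 0,0,0.1,0,0, 0,0,0.1,0,0, 0,0,0,0,0, 0,0,0,0,0, 0,0,0,0,0]'
python3 - <<'E'
from h import *
p=optics.get_image("wrist"); save(p,"w2")
a=cv2.imread("pics/w2.png")[60:330,130:420]; cv2.imwrite("pics/w2c.png",cv2.resize(a,None,fx=2,fy=2,interpolation=2))
E
```

```text
time_s: 7.2
position: [0.5638, -0.2683, 0.1503]
tool_rot: [[0.917, -0.398, -0.0], [-0.398, -0.917, -0.0], [0.0, 0.0, -1.0]]
ft_force: [0.1, 2.1, 1.0]
grip_width: -0.0002
gripper_force: 0.8
```

View pics/w2c.png

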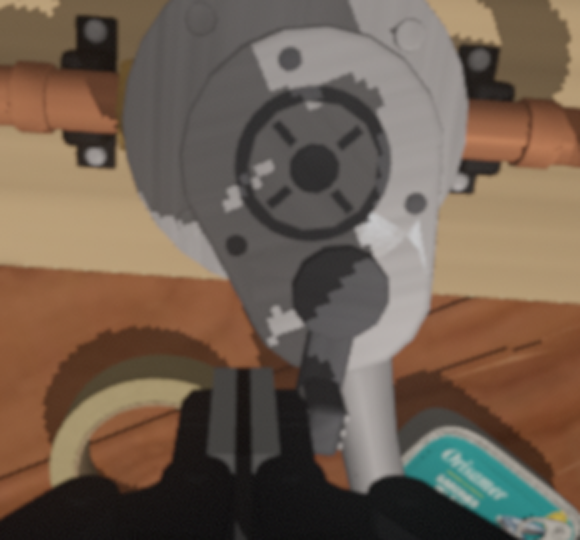

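The picture shows the handle itself swung about 0.2 rad counter-clockwise: pivot at crop (340,293), tongue pointing to (322,430), lever not yet over. It ratchets freely that way, so I'll carry it round to its counter-clockwise stop by the tab and throw the lever there.

```bash
python3 -m crank '[0,-0.09,0.27,0,-0.05, 0,-0.09,0.27,0,-0.05, 0,-0.09,0.27,0,-0.05, 0,-0.09,0.27,0,-0.05, 0,-0.09,0.27,0,-0.05, 0,-0.09,0.27,0,-0.05, 0,-0.09,0.27,0,-0.05, 0,-0.09,0.27,0,-0.05]'
cat > v.py <<'E'
import sys
from h import *
np.set_printoptions(precision=4,suppress=True)
n=sys.argv[1]; p=optics.get_image("wrist"); save(p,n); A=[.607,-.306,.142]; s=env.observe()
im=p["color"].copy()
print("A px",proj(A,p),"tcp px",proj(s["position"],p),s["position"],np.arctan2(s["tool_rot"][1,0],s["tool_rot"][0,0]))
for q in ("tab","grip"):
    for r in spotter.look_for(p,q)[:2]:
        px=np.array(r["at"])*[512,384]; w=ray(px,p,.156 if q=="tab" else .13)-A; print(q,round(r["score"],2),px,"r",np.hypot(w[0],w[1]),"ang",np.arctan2(w[1],w[0])%6.2832)
E
python3 v.py w3
```

```text
time_s: 7.92
position: [0.552, -0.2879, 0.1504]
tool_rot: [[1.0, -0.007, 0.0], [-0.007, -1.0, -0.001], [0.0, 0.001, -1.0]]
ft_force: [1.3, 2.0, 0.3]
grip_width: 0.0003
gripper_force: 0.4
A px [288.3897 141.3447] tcp px [250.0815 259.9162] [ 0.5518 -0.2884  0.1503] -0.004391246692222637
```

View pics/w3.png

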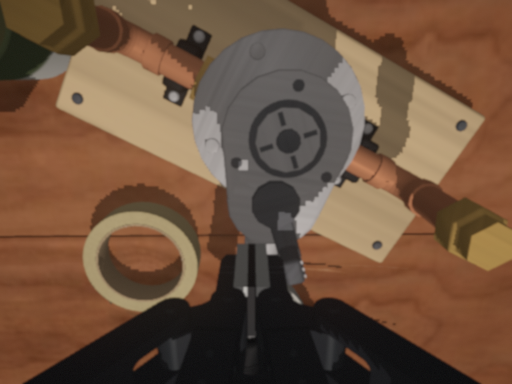

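The lever now points to the other side of the handle line: axis (288,139), pivot (277,202), tab about (293,270), so it has snapped over. Next I back off, rise and go over the grip, open enough to straddle it.

```bash
python3 -m crank '[0,0,-0.7,0,0, 0,0,-0.8,0,0, 0,0,0,-2,0, 0,0,0,-2.5,0, 4.5,-3,0,-1,0.08, 4.5,-3,0,0,0.09, 4.5,-3,0,0,0, 4.5,-0.5,0,0,0]'
python3 v.py w4; python3 - <<'E'
import cv2
a=cv2.imread("pics/w4.png")[60:330,130:420]; cv2.imwrite("pics/w4c.png",cv2.resize(a,None,fx=2,fy=2,interpolation=2))
E
```

```text
time_s: 8.73
position: [0.4546, -0.2613, 0.2057]
tool_rot: [[0.984, -0.18, -0.001], [-0.18, -0.984, 0.001], [-0.001, -0.0, -1.0]]
ft_force: [0.6, -0.4, 1.5]
grip_width: 0.0449
gripper_force: 0.0
A px [281.9274 -81.2985] tcp px [249.6977 258.0377] [ 0.4557 -0.2619  0.2059] -0.18030303626710348
tab 0.96 [297.6768  20.3136] r 0.04877701733333409 ang 3.1305656709586254
grip 0.77 [275.6096 139.6992] r 0.11397510260596606 ang 2.963047738610477
```

View pics/w4.png

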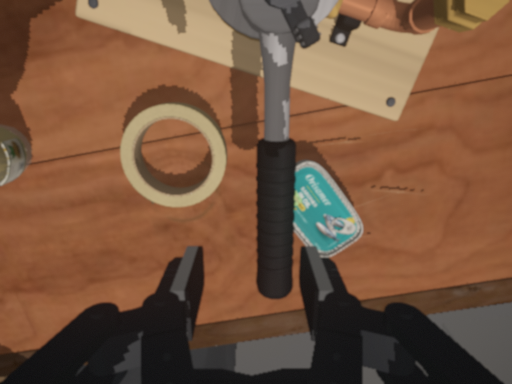

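Handle vertical in view, with the grip from (276,142) to (275,292). The fingers sit at about (195,260) and (308,260), a little left of centred and too far out. The lever tab at (303,30) is on the loosening side.

```bash
python3 - <<'E'
from h import *
np.set_printoptions(precision=4,suppress=True)
p=optics.get_image("wrist"); s=env.observe(); R=s["tool_rot"]; A=np.array([.607,-.306,.13])
for px in((276,145),(276,220),(275,285)):
    w=ray(px,p,.13); print(w,np.hypot(*(w-A)[:2]),np.arctan2(*(w-A)[1::-1]),R.T@(w-s["position"]))
print(R.T@(A-s["position"]))
E
```

```text
[ 0.4951 -0.2871  0.13  ] 0.11349901242047064 2.974505690527432 [0.0401 0.0171 0.0756]
[ 0.4428 -0.2789  0.13  ] 0.1664408689587292 2.9778869313820735 [-0.0128  0.0183  0.0755]
[ 0.3906 -0.2699  0.13  ] 0.219381042341815 2.9762206506497026 [-0.0657  0.0187  0.0755]
[0.1536 0.0158 0.0757]
```

```bash
python3 -m crank '[4.5,0.3,1.75,0,-0.015, 4.5,0,0,0,0, 4.5,0,0,2,0, 4.5,0,0,2.5,0, 4.5,0,0,2.5,0, 4.5,0,0,2.0,0, 4.5,0,0,1.1,0, 4.5,0,0,0,0]'
python3 -m crank '[4.5,0,-0.4,0,0, 4.5,0,-0.3,0,0, 4.5,0,-0.15,0,0, 4.5,0.05,-0.3,0,0.02, 4.5,0.06,-0.6,0,0.04, 4.5,0.08,-0.75,0,0.05, 4.5,0.08,-0.75,0,0.05, 4.5,0.08,-0.75,0,0.05]'
```

```text
time_s: 9.6
position: [0.4574, -0.2798, 0.1016]
tool_rot: [[0.987, -0.163, -0.003], [-0.163, -0.987, 0.004], [-0.004, -0.003, -1.0]]
ft_force: [0.6, -0.3, 0.0]
grip_width: 0.0448
gripper_force: 0.0
time_s: 10.27
position: [0.4701, -0.2428, 0.1052]
tool_rot: [[0.93, -0.368, 0.0], [-0.368, -0.93, -0.001], [0.001, 0.001, -1.0]]
ft_force: [-2.7, -0.9, 0.6]
grip_width: 0.0451
gripper_force: 1.1
```

```bash
python3 -m crank '[4.5,0.13,-1.2,0,0.08, 4.5,0.13,-1.2,0,0.08, 4.5,0.13,-1.2,0,0.08, 4.5,0.13,-1.2,0,0.08, 4.5,0.13,-1.2,0,0.08, 4.5,0.13,-1.2,0,0.08, 4.5,0.13,-1.2,0,0.08, 4.5,0.13,-1.2,0,0.08]'
python3 v.py w5
```

```text
time_s: 10.93
position: [0.5357, -0.1734, 0.1051]
tool_rot: [[0.525, -0.851, -0.0], [-0.851, -0.525, -0.0], [0.0, 0.0, -1.0]]
ft_force: [-3.3, -0.1, 1.4]
grip_width: 0.0449
gripper_force: 1.3
A px [ 286.8405 -225.3615] tcp px [246.0546 260.9726] [ 0.5375 -0.1728  0.1052] -1.0216687133992222
tab 0.94 [329.984   22.1952] r 0.05501047743515382 ang 2.3241597376628222
```

```bash
python3 -m crank '[4.5,0.1,-1.0,0,0.07, 4.5,0.1,-1.0,0,0.07, 4.5,0.1,-1.0,0,0.06, 4.5,0,0.6,0,0, 4.5,0,0.6,0,0, 4.5,0,0.2,0,0, 4.5,0,0.2,0,0, 4.5,0,0.2,0,0]'
python3 -m crank '[4.5,0.03,0.3,0,-0.02, 4.5,0.03,0.45,0,-0.03, 4.5,0.05,0.6,0,-0.04, 4.5,0.05,0.6,0,-0.04, 4.5,0.05,0.6,0,-0.04, 4.5,0.05,0.6,0,-0.04, 4.5,0.05,0.6,0,-0.04, 4.5,0.05,0.6,0,-0.04]'
python3 -m crank '[4.5,0.05,0.6,0,-0.04, 4.5,0.05,0.6,0,-0.04, 4.5,0.05,0.6,0,-0.04, 4.5,0.05,0.6,0,-0.04, 4.5,0.05,0.6,0,-0.04, 4.5,0.05,0.6,0,-0.04, 4.5,0.05,0.6,0,-0.04, 4.5,0.05,0.6,0,-0.04]'
python3 v.py w6
```

```text
time_s: 11.75
position: [0.5461, -0.1696, 0.1046]
tool_rot: [[0.349, -0.937, 0.001], [-0.937, -0.349, -0.0], [0.0, -0.001, -1.0]]
ft_force: [2.0, 2.2, 0.1]
grip_width: 0.0447
gripper_force: 1.1
time_s: 12.42
position: [0.51, -0.1929, 0.1046]
tool_rot: [[0.605, -0.796, 0.002], [-0.796, -0.605, -0.0], [0.001, -0.001, -1.0]]
ft_force: [4.7, 0.9, -0.3]
grip_width: 0.0448
gripper_force: 2.2
time_s: 13.08
position: [0.4801, -0.2291, 0.1046]
tool_rot: [[0.825, -0.565, 0.004], [-0.565, -0.825, 0.0], [0.003, -0.002, -1.0]]
ft_force: [9.6, 3.4, -1.4]
grip_width: 0.0446
gripper_force: 4.2
A px [ 211.1211 -216.4533] tcp px [251.1235 260.7801] [ 0.4796 -0.2298  0.1046] -0.5988774349720873
tab 0.74 [261.4784  24.    ] r 0.054108243552762655 ang 2.762277346633096
tab 0.68 [415.8976 223.7952] r 0.12072364567560612 ang 3.0398974359339306
grip 0.95 [225.28   169.1904] r 0.09630471182895997 ang 2.5410393286237065
grip 0.74 [ 4.7104 84.5184] r 0.09881014453405172 ang 1.7202324530937028
```

```bash
cat > f.py <<'E'
from h import *
s=env.observe(); p=s["position"]-[.607,-.306,.105]; y=s["tool_rot"][:,1]
F=[]
print("t %.2f r %.4f ang %.4f tool %.4f Fy %.2f gf %.2f z %.4f"%(s["time_s"],np.hypot(p[0],p[1]),np.arctan2(p[1],p[0])%6.2832,np.arctan2(s["tool_rot"][1,0],s["tool_rot"][0,0])+3.1416,-y@s["ft_force"],s["gripper_force"],p[2]), "q6 %.1f"%s["q"][5], "lat %.4f"%(y@p))
E
H='[4.5,0,0,0,0, 4.5,0,0,0,0, 4.5,0,0,0,0, 4.5,0,0,0,0, 4.5,0,0,0,0, 4.5,0,0,0,0, 4.5,0,0,0,0, 4.5,0,0,0,0]'
python3 f.py
python3 -m crank '[4.5,0,0,0,0, 4.5,0,0,0,0, 4.5,0,0,0,0, 4.5,0,0,0,0, 4.5,0,0,0,0, 4.5,0,0,0,0, 4.5,0,0,0,0, 4.5,0,0,0,0]' >/dev/null; python3 f.py
python3 -m crank '[4.5,0,-0.05,0,0, 4.5,0,0,0,0, 4.5,0,0,0,0, 4.5,0,0,0,0, 4.5,0,0,0,0, 4.5,0,0,0,0, 4.5,0,0,0,0, 4.5,0,0,0,0]' >/dev/null; python3 f.py
python3 -m crank '[4.5,0,0.05,0,0, 4.5,0,0,0,0, 4.5,0,0,0,0, 4.5,0,0,0,0, 4.5,0,0,0,0, 4.5,0,0,0,0, 4.5,0,0,0,0, 4.5,0,0,0,0]' >/dev/null; python3 f.py
```

```text
t 13.23 r 0.1487 ang 2.6001 tool 2.5386 Fy 4.35 gf 2.26 z -0.0004 q6 86.1 lat 0.0091
t 13.90 r 0.1487 ang 2.5987 tool 2.5388 Fy 4.39 gf 2.17 z -0.0004 q6 86.2 lat 0.0089
t 14.57 r 0.1488 ang 2.5953 tool 2.5387 Fy 3.77 gf 2.21 z -0.0004 q6 86.2 lat 0.0084
t 15.23 r 0.1488 ang 2.5961 tool 2.5388 Fy 7.10 gf 3.24 z -0.0004 q6 86.2 lat 0.0085
```

```bash

python3 -m crank '[4.5,0.03,0.45,0,-0.03, 4.5,0.03,0.5,0,-0.033, 4.5,0.03,0.55,0,-0.037, 4.5,0.03,0.55,0,-0.037, 4.5,0.03,0.55,0,-0.037, 4.5,0.03,0.55,0,-0.037, 4.5,0.03,0.55,0,-0.037, 4.5,0.03,0.4,0,-0.027]' >/dev/null; python3 f.py
python3 -m crank '[4.5,0.003,0.04,0,-0.003, 4.5,0.003,0.04,0,-0.003, 4.5,0.003,0.04,0,-0.003, 4.5,0.003,0.04,0,-0.003, 4.5,0.003,0.04,0,-0.003, 4.5,0.003,0.04,0,-0.003, 4.5,0.003,0.04,0,-0.003, 4.5,0.003,0.04,0,-0.003]' >/dev/null; python3 f.py
python3 -m crank '[4.5,0.001,0.015,0,-0.001, 4.5,0.001,0.015,0,-0.001, 4.5,0.001,0.015,0,-0.001, 4.5,0.001,0.015,0,-0.001, 4.5,0.001,0.015,0,-0.001, 4.5,0.001,0.015,0,-0.001, 4.5,0.001,0.015,0,-0.001, 4.5,0.001,0.015,0,-0.001]' >/dev/null; python3 f.py
python3 -m crank '[4.5,0.001,0.015,0,-0.001, 4.5,0.001,0.015,0,-0.001, 4.5,0.001,0.015,0,-0.001, 4.5,0.001,0.015,0,-0.001, 4.5,0.001,0.015,0,-0.001, 4.5,0.001,0.015,0,-0.001, 4.5,0.001,0.015,0,-0.001, 4.5,0.001,0.015,0,-0.001]' >/dev/null; python3 f.py
```

```text
t 15.90 r 0.1494 ang 2.8712 tool 2.8154 Fy 8.39 gf 4.12 z -0.0003 q6 65.9 lat 0.0083
t 16.57 r 0.1494 ang 2.8894 tool 2.8380 Fy 8.54 gf 4.02 z -0.0004 q6 64.4 lat 0.0077
t 17.23 r 0.1494 ang 2.8971 tool 2.8458 Fy 7.91 gf 4.02 z -0.0004 q6 63.8 lat 0.0077
t 17.90 r 0.1494 ang 2.9053 tool 2.8538 Fy 7.72 gf 4.01 z -0.0004 q6 63.2 lat 0.0077
```

```bash

python3 -m crank '[4.5,0,-0.01,0,0, 4.5,0,-0.01,0,0, 4.5,0,-0.01,0,0, 4.5,0,-0.01,0,0, 4.5,0,0,0,0, 4.5,0,0,0,0, 4.5,0,0,0,0, 4.5,0,0,0,0]' >/dev/null; python3 f.py
python3 -m crank '[4.5,0,0.01,0,0, 4.5,0,0.01,0,0, 4.5,0,0.01,0,0, 4.5,0,0.01,0,0, 4.5,0,0,0,0, 4.5,0,0,0,0, 4.5,0,0,0,0, 4.5,0,0,0,0]' >/dev/null; python3 f.py
```

```text
t 18.57 r 0.1497 ang 2.9051 tool 2.8538 Fy 5.63 gf 2.82 z -0.0004 q6 63.3 lat 0.0077
t 19.23 r 0.1497 ang 2.9053 tool 2.8538 Fy 7.20 gf 3.78 z -0.0004 q6 63.2 lat 0.0077
```

```bash
cat >> f.py <<'E'
import sys; sys.exit(len(sys.argv)>1 and s["gripper_force"]>float(sys.argv[1]))
E
python3 -m crank '[4.5,0.02,0.3,0,-0.02, 4.5,0.03,0.45,0,-0.03, 4.5,0.03,0.45,0,-0.03, 4.5,0.03,0.45,0,-0.03, 4.5,0.03,0.45,0,-0.03, 4.5,0.03,0.45,0,-0.03, 4.5,0.03,0.45,0,-0.03, 4.5,0.02,0.3,0,-0.02]' >/dev/null; python3 f.py
python3 -m crank '[4.5,0.001,0.02,0,-0.0013, 4.5,0.001,0.02,0,-0.0013, 4.5,0.001,0.02,0,-0.0013, 4.5,0.001,0.02,0,-0.0013, 4.5,0.001,0.02,0,-0.0013, 4.5,0.001,0.02,0,-0.0013, 4.5,0.001,0.02,0,-0.0013, 4.5,0.001,0.02,0,-0.0013]' >/dev/null; python3 f.py 4.6 &&
python3 -m crank '[4.5,0.001,0.02,0,-0.0013, 4.5,0.001,0.02,0,-0.0013, 4.5,0.001,0.02,0,-0.0013, 4.5,0.001,0.02,0,-0.0013, 4.5,0.001,0.02,0,-0.0013, 4.5,0.001,0.02,0,-0.0013, 4.5,0.001,0.02,0,-0.0013, 4.5,0.001,0.02,0,-0.0013]' >/dev/null; python3 f.py
```

```text
t 19.90 r 0.1498 ang 3.1259 tool 3.0752 Fy 7.88 gf 4.02 z -0.0005 q6 47.7 lat 0.0076
t 20.57 r 0.1500 ang 3.1334 tool 3.0844 Fy 7.73 gf 4.00 z -0.0006 q6 47.1 lat 0.0073
t 21.23 r 0.1500 ang 3.1439 tool 3.0949 Fy 7.84 gf 3.99 z -0.0006 q6 46.4 lat 0.0074
```

```bash

python3 -m crank '[4.5,0.001,0.019,0,-0.0013, 4.5,0.001,0.019,0,-0.0013, 4.5,0.001,0.019,0,-0.0013, 4.5,0.001,0.019,0,-0.0013, 4.5,0.001,0.019,0,-0.0013, 4.5,0.001,0.019,0,-0.0013, 4.5,0.001,0.019,0,-0.0013, 4.5,0.001,0.019,0,-0.0013]' >/dev/null; python3 f.py 4.35 &&
python3 -m crank '[4.5,0.001,0.019,0,-0.0013, 4.5,0.001,0.019,0,-0.0013, 4.5,0.001,0.019,0,-0.0013, 4.5,0.001,0.019,0,-0.0013, 4.5,0.001,0.019,0,-0.0013, 4.5,0.001,0.019,0,-0.0013, 4.5,0.001,0.019,0,-0.0013, 4.5,0.001,0.019,0,-0.0013]' >/dev/null; python3 f.py 4.35 &&
python3 -m crank '[4.5,0.001,0.019,0,-0.0013, 4.5,0.001,0.019,0,-0.0013, 4.5,0.001,0.019,0,-0.0013, 4.5,0.001,0.019,0,-0.0013, 4.5,0.001,0.019,0,-0.0013, 4.5,0.001,0.019,0,-0.0013, 4.5,0.001,0.019,0,-0.0013, 4.5,0.001,0.019,0,-0.0013]' >/dev/null; python3 f.py 4.35 &&
python3 -m crank '[4.5,0.001,0.019,0,-0.0013, 4.5,0.001,0.019,0,-0.0013, 4.5,0.001,0.019,0,-0.0013, 4.5,0.001,0.019,0,-0.0013, 4.5,0.001,0.019,0,-0.0013, 4.5,0.001,0.019,0,-0.0013, 4.5,0.001,0.019,0,-0.0013, 4.5,0.001,0.019,0,-0.0013]' >/dev/null; python3 f.py 4.35 &&
python3 -m crank '[4.5,0.001,0.019,0,-0.0013, 4.5,0.001,0.019,0,-0.0013, 4.5,0.001,0.019,0,-0.0013, 4.5,0.001,0.019,0,-0.0013, 4.5,0.001,0.019,0,-0.0013, 4.5,0.001,0.019,0,-0.0013, 4.5,0.001,0.019,0,-0.0013, 4.5,0.001,0.019,0,-0.0013]' >/dev/null; python3 f.py 4.35 &&
python3 -m crank '[4.5,0.001,0.019,0,-0.0013, 4.5,0.001,0.019,0,-0.0013, 4.5,0.001,0.019,0,-0.0013, 4.5,0.001,0.019,0,-0.0013, 4.5,0.001,0.019,0,-0.0013, 4.5,0.001,0.019,0,-0.0013, 4.5,0.001,0.019,0,-0.0013, 4.5,0.001,0.019,0,-0.0013]' >/dev/null; python3 f.py 4.35 &&
python3 -m crank '[4.5,0.001,0.019,0,-0.0013, 4.5,0.001,0.019,0,-0.0013, 4.5,0.001,0.019,0,-0.0013, 4.5,0.001,0.019,0,-0.0013, 4.5,0.001,0.019,0,-0.0013, 4.5,0.001,0.019,0,-0.0013, 4.5,0.001,0.019,0,-0.0013, 4.5,0.001,0.019,0,-0.0013]' >/dev/null; python3 f.py 4.35 &&
python3 -m crank '[4.5,0.001,0.019,0,-0.0013, 4.5,0.001,0.019,0,-0.0013, 4.5,0.001,0.019,0,-0.0013, 4.5,0.001,0.019,0,-0.0013, 4.5,0.001,0.019,0,-0.0013, 4.5,0.001,0.019,0,-0.0013, 4.5,0.001,0.019,0,-0.0013, 4.5,0.001,0.019,0,-0.0013]' >/dev/null; python3 f.py 4.35 &&
python3 -m crank '[4.5,0.001,0.019,0,-0.0013, 4.5,0.001,0.019,0,-0.0013, 4.5,0.001,0.019,0,-0.0013, 4.5,0.001,0.019,0,-0.0013, 4.5,0.001,0.019,0,-0.0013, 4.5,0.001,0.019,0,-0.0013, 4.5,0.001,0.019,0,-0.0013, 4.5,0.001,0.019,0,-0.0013]' >/dev/null; python3 f.py 4.35 &&
python3 -m crank '[4.5,0.001,0.019,0,-0.0013, 4.5,0.001,0.019,0,-0.0013, 4.5,0.001,0.019,0,-0.0013, 4.5,0.001,0.019,0,-0.0013, 4.5,0.001,0.019,0,-0.0013, 4.5,0.001,0.019,0,-0.0013, 4.5,0.001,0.019,0,-0.0013, 4.5,0.001,0.019,0,-0.0013]' >/dev/null; python3 f.py 4.35
```

```text
t 21.90 r 0.1499 ang 3.1541 tool 3.1052 Fy 7.78 gf 3.98 z -0.0006 q6 45.7 lat 0.0073
t 22.57 r 0.1499 ang 3.1642 tool 3.1156 Fy 8.23 gf 3.97 z -0.0006 q6 44.9 lat 0.0073
t 23.23 r 0.1499 ang 3.1743 tool 3.1261 Fy 8.29 gf 3.96 z -0.0006 q6 44.2 lat 0.0072
t 23.90 r 0.1499 ang 3.1844 tool 3.1364 Fy 7.81 gf 3.94 z -0.0006 q6 43.5 lat 0.0072
t 24.57 r 0.1499 ang 3.1943 tool 3.1469 Fy 7.35 gf 3.95 z -0.0006 q6 42.8 lat 0.0071
t 25.23 r 0.1499 ang 3.2045 tool 3.1573 Fy 7.96 gf 3.94 z -0.0006 q6 42.1 lat 0.0071
t 25.90 r 0.1500 ang 3.2143 tool 3.1677 Fy 7.52 gf 3.94 z -0.0006 q6 41.4 lat 0.0070
t 26.57 r 0.1500 ang 3.2243 tool 3.1781 Fy 8.12 gf 3.93 z -0.0006 q6 40.8 lat 0.0069
t 27.23 r 0.1500 ang 3.2343 tool 3.1884 Fy 8.24 gf 3.93 z -0.0007 q6 40.1 lat 0.0069
t 27.90 r 0.1500 ang 3.2444 tool 3.1989 Fy 8.35 gf 3.92 z -0.0006 q6 39.4 lat 0.0068
```

```bash

python3 -m crank '[4.5,0.001,0.019,0,-0.0012, 4.5,0.001,0.019,0,-0.0012, 4.5,0.001,0.019,0,-0.0012, 4.5,0.001,0.019,0,-0.0012, 4.5,0.001,0.019,0,-0.0012, 4.5,0.001,0.019,0,-0.0012, 4.5,0.001,0.019,0,-0.0012, 4.5,0.001,0.019,0,-0.0012]' >/dev/null; python3 f.py 4.3 &&
python3 -m crank '[4.5,0.001,0.019,0,-0.0012, 4.5,0.001,0.019,0,-0.0012, 4.5,0.001,0.019,0,-0.0012, 4.5,0.001,0.019,0,-0.0012, 4.5,0.001,0.019,0,-0.0012, 4.5,0.001,0.019,0,-0.0012, 4.5,0.001,0.019,0,-0.0012, 4.5,0.001,0.019,0,-0.0012]' >/dev/null; python3 f.py 4.3 &&
python3 -m crank '[4.5,0.001,0.019,0,-0.0012, 4.5,0.001,0.019,0,-0.0012, 4.5,0.001,0.019,0,-0.0012, 4.5,0.001,0.019,0,-0.0012, 4.5,0.001,0.019,0,-0.0012, 4.5,0.001,0.019,0,-0.0012, 4.5,0.001,0.019,0,-0.0012, 4.5,0.001,0.019,0,-0.0012]' >/dev/null; python3 f.py 4.3 &&
python3 -m crank '[4.5,0.001,0.019,0,-0.0012, 4.5,0.001,0.019,0,-0.0012, 4.5,0.001,0.019,0,-0.0012, 4.5,0.001,0.019,0,-0.0012, 4.5,0.001,0.019,0,-0.0012, 4.5,0.001,0.019,0,-0.0012, 4.5,0.001,0.019,0,-0.0012, 4.5,0.001,0.019,0,-0.0012]' >/dev/null; python3 f.py 4.3 &&
python3 -m crank '[4.5,0.001,0.019,0,-0.0012, 4.5,0.001,0.019,0,-0.0012, 4.5,0.001,0.019,0,-0.0012, 4.5,0.001,0.019,0,-0.0012, 4.5,0.001,0.019,0,-0.0012, 4.5,0.001,0.019,0,-0.0012, 4.5,0.001,0.019,0,-0.0012, 4.5,0.001,0.019,0,-0.0012]' >/dev/null; python3 f.py 4.3 &&
python3 -m crank '[4.5,0.001,0.019,0,-0.0012, 4.5,0.001,0.019,0,-0.0012, 4.5,0.001,0.019,0,-0.0012, 4.5,0.001,0.019,0,-0.0012, 4.5,0.001,0.019,0,-0.0012, 4.5,0.001,0.019,0,-0.0012, 4.5,0.001,0.019,0,-0.0012, 4.5,0.001,0.019,0,-0.0012]' >/dev/null; python3 f.py 4.3 &&
python3 -m crank '[4.5,0.001,0.019,0,-0.0012, 4.5,0.001,0.019,0,-0.0012, 4.5,0.001,0.019,0,-0.0012, 4.5,0.001,0.019,0,-0.0012, 4.5,0.001,0.019,0,-0.0012, 4.5,0.001,0.019,0,-0.0012, 4.5,0.001,0.019,0,-0.0012, 4.5,0.001,0.019,0,-0.0012]' >/dev/null; python3 f.py 4.3 &&
python3 -m crank '[4.5,0.001,0.019,0,-0.0012, 4.5,0.001,0.019,0,-0.0012, 4.5,0.001,0.019,0,-0.0012, 4.5,0.001,0.019,0,-0.0012, 4.5,0.001,0.019,0,-0.0012, 4.5,0.001,0.019,0,-0.0012, 4.5,0.001,0.019,0,-0.0012, 4.5,0.001,0.019,0,-0.0012]' >/dev/null; python3 f.py 4.3 &&
python3 -m crank '[4.5,0.001,0.019,0,-0.0012, 4.5,0.001,0.019,0,-0.0012, 4.5,0.001,0.019,0,-0.0012, 4.5,0.001,0.019,0,-0.0012, 4.5,0.001,0.019,0,-0.0012, 4.5,0.001,0.019,0,-0.0012, 4.5,0.001,0.019,0,-0.0012, 4.5,0.001,0.019,0,-0.0012]' >/dev/null; python3 f.py 4.3 &&
python3 -m crank '[4.5,0.001,0.019,0,-0.0012, 4.5,0.001,0.019,0,-0.0012, 4.5,0.001,0.019,0,-0.0012, 4.5,0.001,0.019,0,-0.0012, 4.5,0.001,0.019,0,-0.0012, 4.5,0.001,0.019,0,-0.0012, 4.5,0.001,0.019,0,-0.0012, 4.5,0.001,0.019,0,-0.0012]' >/dev/null; python3 f.py 4.3 &&
python3 -m crank '[4.5,0.001,0.019,0,-0.0012, 4.5,0.001,0.019,0,-0.0012, 4.5,0.001,0.019,0,-0.0012, 4.5,0.001,0.019,0,-0.0012, 4.5,0.001,0.019,0,-0.0012, 4.5,0.001,0.019,0,-0.0012, 4.5,0.001,0.019,0,-0.0012, 4.5,0.001,0.019,0,-0.0012]' >/dev/null; python3 f.py 4.3 &&
python3 -m crank '[4.5,0.001,0.019,0,-0.0012, 4.5,0.001,0.019,0,-0.0012, 4.5,0.001,0.019,0,-0.0012, 4.5,0.001,0.019,0,-0.0012, 4.5,0.001,0.019,0,-0.0012, 4.5,0.001,0.019,0,-0.0012, 4.5,0.001,0.019,0,-0.0012, 4.5,0.001,0.019,0,-0.0012]' >/dev/null; python3 f.py 4.3
```

```text
t 28.57 r 0.1500 ang 3.2542 tool 3.2085 Fy 7.65 gf 3.93 z -0.0007 q6 38.7 lat 0.0069
t 29.23 r 0.1500 ang 3.2644 tool 3.2181 Fy 8.25 gf 3.93 z -0.0007 q6 38.1 lat 0.0069
t 29.90 r 0.1500 ang 3.2745 tool 3.2277 Fy 7.52 gf 3.93 z -0.0007 q6 37.4 lat 0.0070
t 30.57 r 0.1500 ang 3.2843 tool 3.2373 Fy 8.55 gf 3.93 z -0.0007 q6 36.8 lat 0.0071
t 31.23 r 0.1500 ang 3.2943 tool 3.2469 Fy 7.53 gf 3.94 z -0.0007 q6 36.2 lat 0.0071
t 31.90 r 0.1500 ang 3.3043 tool 3.2566 Fy 7.80 gf 3.94 z -0.0007 q6 35.5 lat 0.0072
t 32.57 r 0.1500 ang 3.3142 tool 3.2662 Fy 8.32 gf 3.94 z -0.0007 q6 34.9 lat 0.0072
t 33.23 r 0.1500 ang 3.3242 tool 3.2758 Fy 7.73 gf 3.94 z -0.0007 q6 34.3 lat 0.0073
t 33.90 r 0.1500 ang 3.3342 tool 3.2854 Fy 8.28 gf 3.97 z -0.0007 q6 33.6 lat 0.0073
t 34.57 r 0.1501 ang 3.3444 tool 3.2950 Fy 8.06 gf 3.96 z -0.0007 q6 33.0 lat 0.0074
t 35.23 r 0.1501 ang 3.3543 tool 3.3046 Fy 7.28 gf 3.95 z -0.0007 q6 32.4 lat 0.0075
t 35.90 r 0.1501 ang 3.3643 tool 3.3142 Fy 7.14 gf 3.95 z -0.0007 q6 31.7 lat 0.0075
```

```bash

python3 -m crank '[4.5,0.001,0.019,0,-0.0013, 4.5,0.001,0.019,0,-0.0013, 4.5,0.001,0.019,0,-0.0013, 4.5,0.001,0.019,0,-0.0013, 4.5,0.001,0.019,0,-0.0013, 4.5,0.001,0.019,0,-0.0013, 4.5,0.001,0.019,0,-0.0013, 4.5,0.001,0.019,0,-0.0013]' >/dev/null; python3 f.py 4.2 &&
python3 -m crank '[4.5,0.001,0.019,0,-0.0013, 4.5,0.001,0.019,0,-0.0013, 4.5,0.001,0.019,0,-0.0013, 4.5,0.001,0.019,0,-0.0013, 4.5,0.001,0.019,0,-0.0013, 4.5,0.001,0.019,0,-0.0013, 4.5,0.001,0.019,0,-0.0013, 4.5,0.001,0.019,0,-0.0013]' >/dev/null; python3 f.py 4.2 &&
python3 -m crank '[4.5,0.001,0.019,0,-0.0013, 4.5,0.001,0.019,0,-0.0013, 4.5,0.001,0.019,0,-0.0013, 4.5,0.001,0.019,0,-0.0013, 4.5,0.001,0.019,0,-0.0013, 4.5,0.001,0.019,0,-0.0013, 4.5,0.001,0.019,0,-0.0013, 4.5,0.001,0.019,0,-0.0013]' >/dev/null; python3 f.py 4.2 &&
python3 -m crank '[4.5,0.001,0.019,0,-0.0013, 4.5,0.001,0.019,0,-0.0013, 4.5,0.001,0.019,0,-0.0013, 4.5,0.001,0.019,0,-0.0013, 4.5,0.001,0.019,0,-0.0013, 4.5,0.001,0.019,0,-0.0013, 4.5,0.001,0.019,0,-0.0013, 4.5,0.001,0.019,0,-0.0013]' >/dev/null; python3 f.py 4.2 &&
python3 -m crank '[4.5,0.001,0.019,0,-0.0013, 4.5,0.001,0.019,0,-0.0013, 4.5,0.001,0.019,0,-0.0013, 4.5,0.001,0.019,0,-0.0013, 4.5,0.001,0.019,0,-0.0013, 4.5,0.001,0.019,0,-0.0013, 4.5,0.001,0.019,0,-0.0013, 4.5,0.001,0.019,0,-0.0013]' >/dev/null; python3 f.py 4.2 &&
python3 -m crank '[4.5,0.001,0.019,0,-0.0013, 4.5,0.001,0.019,0,-0.0013, 4.5,0.001,0.019,0,-0.0013, 4.5,0.001,0.019,0,-0.0013, 4.5,0.001,0.019,0,-0.0013, 4.5,0.001,0.019,0,-0.0013, 4.5,0.001,0.019,0,-0.0013, 4.5,0.001,0.019,0,-0.0013]' >/dev/null; python3 f.py 4.2 &&
python3 -m crank '[4.5,0.001,0.019,0,-0.0013, 4.5,0.001,0.019,0,-0.0013, 4.5,0.001,0.019,0,-0.0013, 4.5,0.001,0.019,0,-0.0013, 4.5,0.001,0.019,0,-0.0013, 4.5,0.001,0.019,0,-0.0013, 4.5,0.001,0.019,0,-0.0013, 4.5,0.001,0.019,0,-0.0013]' >/dev/null; python3 f.py 4.2 &&
python3 -m crank '[4.5,0.001,0.019,0,-0.0013, 4.5,0.001,0.019,0,-0.0013, 4.5,0.001,0.019,0,-0.0013, 4.5,0.001,0.019,0,-0.0013, 4.5,0.001,0.019,0,-0.0013, 4.5,0.001,0.019,0,-0.0013, 4.5,0.001,0.019,0,-0.0013, 4.5,0.001,0.019,0,-0.0013]' >/dev/null; python3 f.py 4.2 &&
python3 -m crank '[4.5,0.001,0.019,0,-0.0013, 4.5,0.001,0.019,0,-0.0013, 4.5,0.001,0.019,0,-0.0013, 4.5,0.001,0.019,0,-0.0013, 4.5,0.001,0.019,0,-0.0013, 4.5,0.001,0.019,0,-0.0013, 4.5,0.001,0.019,0,-0.0013, 4.5,0.001,0.019,0,-0.0013]' >/dev/null; python3 f.py 4.2 &&
python3 -m crank '[4.5,0.001,0.019,0,-0.0013, 4.5,0.001,0.019,0,-0.0013, 4.5,0.001,0.019,0,-0.0013, 4.5,0.001,0.019,0,-0.0013, 4.5,0.001,0.019,0,-0.0013, 4.5,0.001,0.019,0,-0.0013, 4.5,0.001,0.019,0,-0.0013, 4.5,0.001,0.019,0,-0.0013]' >/dev/null; python3 f.py 4.2 &&
python3 -m crank '[4.5,0.001,0.019,0,-0.0013, 4.5,0.001,0.019,0,-0.0013, 4.5,0.001,0.019,0,-0.0013, 4.5,0.001,0.019,0,-0.0013, 4.5,0.001,0.019,0,-0.0013, 4.5,0.001,0.019,0,-0.0013, 4.5,0.001,0.019,0,-0.0013, 4.5,0.001,0.019,0,-0.0013]' >/dev/null; python3 f.py 4.2 &&
python3 -m crank '[4.5,0.001,0.019,0,-0.0013, 4.5,0.001,0.019,0,-0.0013, 4.5,0.001,0.019,0,-0.0013, 4.5,0.001,0.019,0,-0.0013, 4.5,0.001,0.019,0,-0.0013, 4.5,0.001,0.019,0,-0.0013, 4.5,0.001,0.019,0,-0.0013, 4.5,0.001,0.019,0,-0.0013]' >/dev/null; python3 f.py 4.2 &&
python3 -m crank '[4.5,0.001,0.019,0,-0.0013, 4.5,0.001,0.019,0,-0.0013, 4.5,0.001,0.019,0,-0.0013, 4.5,0.001,0.019,0,-0.0013, 4.5,0.001,0.019,0,-0.0013, 4.5,0.001,0.019,0,-0.0013, 4.5,0.001,0.019,0,-0.0013, 4.5,0.001,0.019,0,-0.0013]' >/dev/null; python3 f.py 4.2 &&
python3 -m crank '[4.5,0.001,0.019,0,-0.0013, 4.5,0.001,0.019,0,-0.0013, 4.5,0.001,0.019,0,-0.0013, 4.5,0.001,0.019,0,-0.0013, 4.5,0.001,0.019,0,-0.0013, 4.5,0.001,0.019,0,-0.0013, 4.5,0.001,0.019,0,-0.0013, 4.5,0.001,0.019,0,-0.0013]' >/dev/null; python3 f.py 4.2
```

```text
t 36.57 r 0.1501 ang 3.3744 tool 3.3246 Fy 7.43 gf 3.95 z -0.0007 q6 31.1 lat 0.0075
t 37.23 r 0.1501 ang 3.3844 tool 3.3350 Fy 8.26 gf 3.98 z -0.0007 q6 30.4 lat 0.0074
t 37.90 r 0.1501 ang 3.3944 tool 3.3454 Fy 7.04 gf 3.94 z -0.0008 q6 29.7 lat 0.0073
t 38.57 r 0.1502 ang 3.4041 tool 3.3559 Fy 7.55 gf 3.94 z -0.0008 q6 29.1 lat 0.0072
t 39.23 r 0.1501 ang 3.4142 tool 3.3662 Fy 7.72 gf 3.93 z -0.0008 q6 28.4 lat 0.0072
t 39.90 r 0.1502 ang 3.4244 tool 3.3767 Fy 7.86 gf 3.93 z -0.0008 q6 27.8 lat 0.0072
t 40.57 r 0.1502 ang 3.4343 tool 3.3871 Fy 8.10 gf 3.92 z -0.0008 q6 27.1 lat 0.0071
t 41.23 r 0.1502 ang 3.4443 tool 3.3976 Fy 7.91 gf 3.92 z -0.0008 q6 26.4 lat 0.0070
t 41.90 r 0.1502 ang 3.4543 tool 3.4079 Fy 7.93 gf 3.91 z -0.0008 q6 25.8 lat 0.0070
t 42.57 r 0.1502 ang 3.4645 tool 3.4183 Fy 7.93 gf 3.91 z -0.0008 q6 25.1 lat 0.0069
t 43.23 r 0.1502 ang 3.4745 tool 3.4287 Fy 7.55 gf 3.90 z -0.0008 q6 24.5 lat 0.0069
t 43.90 r 0.1502 ang 3.4843 tool 3.4391 Fy 8.12 gf 3.90 z -0.0009 q6 23.8 lat 0.0068
t 44.57 r 0.1502 ang 3.4945 tool 3.4495 Fy 8.26 gf 3.89 z -0.0008 q6 23.2 lat 0.0068
t 45.23 r 0.1502 ang 3.5045 tool 3.4599 Fy 7.60 gf 3.89 z -0.0009 q6 22.5 lat 0.0067
```

```bash

python3 -m crank '[4.5,0.001,0.019,0,-0.0012, 4.5,0.001,0.019,0,-0.0012, 4.5,0.001,0.019,0,-0.0012, 4.5,0.001,0.019,0,-0.0012, 4.5,0.001,0.019,0,-0.0012, 4.5,0.001,0.019,0,-0.0012, 4.5,0.001,0.019,0,-0.0012, 4.5,0.001,0.019,0,-0.0012]' >/dev/null; python3 f.py 4.2 &&
python3 -m crank '[4.5,0.001,0.019,0,-0.0012, 4.5,0.001,0.019,0,-0.0012, 4.5,0.001,0.019,0,-0.0012, 4.5,0.001,0.019,0,-0.0012, 4.5,0.001,0.019,0,-0.0012, 4.5,0.001,0.019,0,-0.0012, 4.5,0.001,0.019,0,-0.0012, 4.5,0.001,0.019,0,-0.0012]' >/dev/null; python3 f.py 4.2 &&
python3 -m crank '[4.5,0.001,0.019,0,-0.0012, 4.5,0.001,0.019,0,-0.0012, 4.5,0.001,0.019,0,-0.0012, 4.5,0.001,0.019,0,-0.0012, 4.5,0.001,0.019,0,-0.0012, 4.5,0.001,0.019,0,-0.0012, 4.5,0.001,0.019,0,-0.0012, 4.5,0.001,0.019,0,-0.0012]' >/dev/null; python3 f.py 4.2 &&
python3 -m crank '[4.5,0.001,0.019,0,-0.0012, 4.5,0.001,0.019,0,-0.0012, 4.5,0.001,0.019,0,-0.0012, 4.5,0.001,0.019,0,-0.0012, 4.5,0.001,0.019,0,-0.0012, 4.5,0.001,0.019,0,-0.0012, 4.5,0.001,0.019,0,-0.0012, 4.5,0.001,0.019,0,-0.0012]' >/dev/null; python3 f.py 4.2 &&
python3 -m crank '[4.5,0.001,0.019,0,-0.0012, 4.5,0.001,0.019,0,-0.0012, 4.5,0.001,0.019,0,-0.0012, 4.5,0.001,0.019,0,-0.0012, 4.5,0.001,0.019,0,-0.0012, 4.5,0.001,0.019,0,-0.0012, 4.5,0.001,0.019,0,-0.0012, 4.5,0.001,0.019,0,-0.0012]' >/dev/null; python3 f.py 4.2 &&
python3 -m crank '[4.5,0.001,0.019,0,-0.0012, 4.5,0.001,0.019,0,-0.0012, 4.5,0.001,0.019,0,-0.0012, 4.5,0.001,0.019,0,-0.0012, 4.5,0.001,0.019,0,-0.0012, 4.5,0.001,0.019,0,-0.0012, 4.5,0.001,0.019,0,-0.0012, 4.5,0.001,0.019,0,-0.0012]' >/dev/null; python3 f.py 4.2 &&
python3 -m crank '[4.5,0.001,0.019,0,-0.0012, 4.5,0.001,0.019,0,-0.0012, 4.5,0.001,0.019,0,-0.0012, 4.5,0.001,0.019,0,-0.0012, 4.5,0.001,0.019,0,-0.0012, 4.5,0.001,0.019,0,-0.0012, 4.5,0.001,0.019,0,-0.0012, 4.5,0.001,0.019,0,-0.0012]' >/dev/null; python3 f.py 4.2 &&
python3 -m crank '[4.5,0.001,0.019,0,-0.0012, 4.5,0.001,0.019,0,-0.0012, 4.5,0.001,0.019,0,-0.0012, 4.5,0.001,0.019,0,-0.0012, 4.5,0.001,0.019,0,-0.0012, 4.5,0.001,0.019,0,-0.0012, 4.5,0.001,0.019,0,-0.0012, 4.5,0.001,0.019,0,-0.0012]' >/dev/null; python3 f.py 4.2 &&
python3 -m crank '[4.5,0.001,0.019,0,-0.0012, 4.5,0.001,0.019,0,-0.0012, 4.5,0.001,0.019,0,-0.0012, 4.5,0.001,0.019,0,-0.0012, 4.5,0.001,0.019,0,-0.0012, 4.5,0.001,0.019,0,-0.0012, 4.5,0.001,0.019,0,-0.0012, 4.5,0.001,0.019,0,-0.0012]' >/dev/null; python3 f.py 4.2 &&
python3 -m crank '[4.5,0.001,0.019,0,-0.0012, 4.5,0.001,0.019,0,-0.0012, 4.5,0.001,0.019,0,-0.0012, 4.5,0.001,0.019,0,-0.0012, 4.5,0.001,0.019,0,-0.0012, 4.5,0.001,0.019,0,-0.0012, 4.5,0.001,0.019,0,-0.0012, 4.5,0.001,0.019,0,-0.0012]' >/dev/null; python3 f.py 4.2 &&
python3 -m crank '[4.5,0.001,0.019,0,-0.0012, 4.5,0.001,0.019,0,-0.0012, 4.5,0.001,0.019,0,-0.0012, 4.5,0.001,0.019,0,-0.0012, 4.5,0.001,0.019,0,-0.0012, 4.5,0.001,0.019,0,-0.0012, 4.5,0.001,0.019,0,-0.0012, 4.5,0.001,0.019,0,-0.0012]' >/dev/null; python3 f.py 4.2 &&
python3 -m crank '[4.5,0.001,0.019,0,-0.0012, 4.5,0.001,0.019,0,-0.0012, 4.5,0.001,0.019,0,-0.0012, 4.5,0.001,0.019,0,-0.0012, 4.5,0.001,0.019,0,-0.0012, 4.5,0.001,0.019,0,-0.0012, 4.5,0.001,0.019,0,-0.0012, 4.5,0.001,0.019,0,-0.0012]' >/dev/null; python3 f.py 4.2
```

```text
t 45.90 r 0.1502 ang 3.5145 tool 3.4696 Fy 7.65 gf 3.89 z -0.0009 q6 21.9 lat 0.0067
t 46.57 r 0.1502 ang 3.5246 tool 3.4791 Fy 7.03 gf 3.90 z -0.0009 q6 21.3 lat 0.0068
t 47.23 r 0.1502 ang 3.5345 tool 3.4887 Fy 8.36 gf 3.90 z -0.0009 q6 20.7 lat 0.0069
t 47.90 r 0.1502 ang 3.5446 tool 3.4984 Fy 8.15 gf 3.91 z -0.0009 q6 20.1 lat 0.0069
t 48.57 r 0.1502 ang 3.5547 tool 3.5079 Fy 8.65 gf 3.91 z -0.0009 q6 19.5 lat 0.0070
t 49.23 r 0.1502 ang 3.5647 tool 3.5176 Fy 7.88 gf 3.91 z -0.0009 q6 18.9 lat 0.0071
t 49.90 r 0.1502 ang 3.5748 tool 3.5272 Fy 7.19 gf 3.91 z -0.0008 q6 18.4 lat 0.0072
t 50.57 r 0.1502 ang 3.5848 tool 3.5368 Fy 8.19 gf 3.91 z -0.0009 q6 17.8 lat 0.0072
t 51.23 r 0.1502 ang 3.5947 tool 3.5464 Fy 7.72 gf 3.92 z -0.0009 q6 17.2 lat 0.0073
t 51.90 r 0.1503 ang 3.6048 tool 3.5560 Fy 7.10 gf 3.93 z -0.0009 q6 16.6 lat 0.0073
t 52.57 r 0.1503 ang 3.6147 tool 3.5657 Fy 8.13 gf 3.93 z -0.0009 q6 16.0 lat 0.0074
t 53.23 r 0.1503 ang 3.6248 tool 3.5752 Fy 8.59 gf 3.93 z -0.0009 q6 15.4 lat 0.0074
```

```bash

python3 -m crank '[4.5,0.001,0.019,0,-0.0013, 4.5,0.001,0.019,0,-0.0013, 4.5,0.001,0.019,0,-0.0013, 4.5,0.001,0.019,0,-0.0013, 4.5,0.001,0.019,0,-0.0013, 4.5,0.001,0.019,0,-0.0013, 4.5,0.001,0.019,0,-0.0013, 4.5,0.001,0.019,0,-0.0013]' >/dev/null; python3 f.py 4.2 &&
python3 -m crank '[4.5,0.001,0.019,0,-0.0013, 4.5,0.001,0.019,0,-0.0013, 4.5,0.001,0.019,0,-0.0013, 4.5,0.001,0.019,0,-0.0013, 4.5,0.001,0.019,0,-0.0013, 4.5,0.001,0.019,0,-0.0013, 4.5,0.001,0.019,0,-0.0013, 4.5,0.001,0.019,0,-0.0013]' >/dev/null; python3 f.py 4.2 &&
python3 -m crank '[4.5,0.001,0.019,0,-0.0013, 4.5,0.001,0.019,0,-0.0013, 4.5,0.001,0.019,0,-0.0013, 4.5,0.001,0.019,0,-0.0013, 4.5,0.001,0.019,0,-0.0013, 4.5,0.001,0.019,0,-0.0013, 4.5,0.001,0.019,0,-0.0013, 4.5,0.001,0.019,0,-0.0013]' >/dev/null; python3 f.py 4.2 &&
python3 -m crank '[4.5,0.001,0.019,0,-0.0013, 4.5,0.001,0.019,0,-0.0013, 4.5,0.001,0.019,0,-0.0013, 4.5,0.001,0.019,0,-0.0013, 4.5,0.001,0.019,0,-0.0013, 4.5,0.001,0.019,0,-0.0013, 4.5,0.001,0.019,0,-0.0013, 4.5,0.001,0.019,0,-0.0013]' >/dev/null; python3 f.py 4.2 &&
python3 -m crank '[4.5,0.001,0.019,0,-0.0013, 4.5,0.001,0.019,0,-0.0013, 4.5,0.001,0.019,0,-0.0013, 4.5,0.001,0.019,0,-0.0013, 4.5,0.001,0.019,0,-0.0013, 4.5,0.001,0.019,0,-0.0013, 4.5,0.001,0.019,0,-0.0013, 4.5,0.001,0.019,0,-0.0013]' >/dev/null; python3 f.py 4.2 &&
python3 -m crank '[4.5,0.001,0.019,0,-0.0013, 4.5,0.001,0.019,0,-0.0013, 4.5,0.001,0.019,0,-0.0013, 4.5,0.001,0.019,0,-0.0013, 4.5,0.001,0.019,0,-0.0013, 4.5,0.001,0.019,0,-0.0013, 4.5,0.001,0.019,0,-0.0013, 4.5,0.001,0.019,0,-0.0013]' >/dev/null; python3 f.py 4.2 &&
python3 -m crank '[4.5,0.001,0.019,0,-0.0013, 4.5,0.001,0.019,0,-0.0013, 4.5,0.001,0.019,0,-0.0013, 4.5,0.001,0.019,0,-0.0013, 4.5,0.001,0.019,0,-0.0013, 4.5,0.001,0.019,0,-0.0013, 4.5,0.001,0.019,0,-0.0013, 4.5,0.001,0.019,0,-0.0013]' >/dev/null; python3 f.py 4.2 &&
python3 -m crank '[4.5,0.001,0.019,0,-0.0013, 4.5,0.001,0.019,0,-0.0013, 4.5,0.001,0.019,0,-0.0013, 4.5,0.001,0.019,0,-0.0013, 4.5,0.001,0.019,0,-0.0013, 4.5,0.001,0.019,0,-0.0013, 4.5,0.001,0.019,0,-0.0013, 4.5,0.001,0.019,0,-0.0013]' >/dev/null; python3 f.py 4.2 &&
python3 -m crank '[4.5,0.001,0.019,0,-0.0013, 4.5,0.001,0.019,0,-0.0013, 4.5,0.001,0.019,0,-0.0013, 4.5,0.001,0.019,0,-0.0013, 4.5,0.001,0.019,0,-0.0013, 4.5,0.001,0.019,0,-0.0013, 4.5,0.001,0.019,0,-0.0013, 4.5,0.001,0.019,0,-0.0013]' >/dev/null; python3 f.py 4.2 &&
python3 -m crank '[4.5,0.001,0.019,0,-0.0013, 4.5,0.001,0.019,0,-0.0013, 4.5,0.001,0.019,0,-0.0013, 4.5,0.001,0.019,0,-0.0013, 4.5,0.001,0.019,0,-0.0013, 4.5,0.001,0.019,0,-0.0013, 4.5,0.001,0.019,0,-0.0013, 4.5,0.001,0.019,0,-0.0013]' >/dev/null; python3 f.py 4.2
```

```text
t 53.90 r 0.1502 ang 3.6348 tool 3.5857 Fy 7.88 gf 3.92 z -0.0009 q6 14.8 lat 0.0074
t 54.57 r 0.1503 ang 3.6448 tool 3.5961 Fy 7.19 gf 3.98 z -0.0009 q6 14.2 lat 0.0073
t 55.23 r 0.1503 ang 3.6537 tool 3.6065 Fy 7.97 gf 4.35 z -0.0009 q6 13.6 lat 0.0071
t 55.23 r 0.1503 ang 3.6537 tool 3.6065 Fy 7.97 gf 4.35 z -0.0009 q6 13.6 lat 0.0071
t 55.23 r 0.1503 ang 3.6537 tool 3.6065 Fy 7.97 gf 4.35 z -0.0009 q6 13.6 lat 0.0071
t 55.23 r 0.1503 ang 3.6537 tool 3.6065 Fy 7.97 gf 4.35 z -0.0009 q6 13.6 lat 0.0071
t 55.23 r 0.1503 ang 3.6537 tool 3.6065 Fy 7.97 gf 4.35 z -0.0009 q6 13.6 lat 0.0071
t 55.23 r 0.1503 ang 3.6537 tool 3.6065 Fy 7.97 gf 4.35 z -0.0009 q6 13.6 lat 0.0071
t 55.23 r 0.1503 ang 3.6537 tool 3.6065 Fy 7.97 gf 4.35 z -0.0009 q6 13.6 lat 0.0071
t 55.23 r 0.1503 ang 3.6537 tool 3.6065 Fy 7.97 gf 4.35 z -0.0009 q6 13.6 lat 0.0071
```

Contact has started to firm up, so I go on in small steps.

```bash

python3 -m crank '[4.5,0,0.01,0,0, 4.5,0,0.01,0,0, 4.5,0,0.01,0,0, 4.5,0,0.01,0,0, 4.5,0,0.01,0,0, 4.5,0,0,0,0, 4.5,0,0,0,0, 4.5,0,0,0,0]' >/dev/null; python3 f.py
```

```text
t 55.90 r 0.1503 ang 3.6565 tool 3.6065 Fy 8.73 gf 4.45 z -0.0010 q6 13.5 lat 0.0075
```

```bash

python3 -m crank '[4.5,0,0.01,0,0, 4.5,0,0.01,0,0, 4.5,0,0.01,0,0, 4.5,0,0.01,0,0, 4.5,0,0.01,0,0, 4.5,0,0.01,0,0, 4.5,0,0.01,0,0, 4.5,0,0.01,0,0]' >/dev/null; python3 f.py
```

```text
t 56.57 r 0.1504 ang 3.6609 tool 3.6065 Fy 9.53 gf 4.77 z -0.0010 q6 13.5 lat 0.0082
```

```bash

python3 -m crank '[4.5,0,0.015,0,-0.001, 4.5,0,0.015,0,-0.001, 4.5,0,0.015,0,-0.001, 4.5,0,0.015,0,-0.001, 4.5,0,0.015,0,-0.001, 4.5,0,0.015,0,-0.001, 4.5,0,0.015,0,-0.001, 4.5,0,0.015,0,-0.001]' >/dev/null; python3 f.py 5.6 && 
python3 -m crank '[4.5,0,0.015,0,-0.001, 4.5,0,0.015,0,-0.001, 4.5,0,0.015,0,-0.001, 4.5,0,0.015,0,-0.001, 4.5,0,0.015,0,-0.001, 4.5,0,0.015,0,-0.001, 4.5,0,0.015,0,-0.001, 4.5,0,0.015,0,-0.001]' >/dev/null; python3 f.py
```

```text
t 57.23 r 0.1504 ang 3.6680 tool 3.6146 Fy 10.64 gf 5.04 z -0.0010 q6 13.0 lat 0.0080
t 57.90 r 0.1504 ang 3.6751 tool 3.6226 Fy 10.84 gf 5.32 z -0.0010 q6 12.6 lat 0.0079
```

```bash

python3 -m crank '[4.5,0.001,0.02,0,-0.0013, 4.5,0.001,0.02,0,-0.0013, 4.5,0.001,0.02,0,-0.0013, 4.5,0.001,0.02,0,-0.0013, 4.5,0.001,0.02,0,-0.0013, 4.5,0.001,0.02,0,-0.0013, 4.5,0.001,0.02,0,-0.0013, 4.5,0.001,0.02,0,-0.0013]' >/dev/null; python3 f.py 5.9 && 
python3 -m crank '[4.5,0.001,0.02,0,-0.0013, 4.5,0.001,0.02,0,-0.0013, 4.5,0.001,0.02,0,-0.0013, 4.5,0.001,0.02,0,-0.0013, 4.5,0.001,0.02,0,-0.0013, 4.5,0.001,0.02,0,-0.0013, 4.5,0.001,0.02,0,-0.0013, 4.5,0.001,0.02,0,-0.0013]' >/dev/null; python3 f.py
```

```text
t 58.57 r 0.1503 ang 3.6845 tool 3.6331 Fy 12.59 gf 5.71 z -0.0010 q6 11.9 lat 0.0077
t 59.23 r 0.1503 ang 3.6939 tool 3.6435 Fy 13.23 gf 6.09 z -0.0010 q6 11.3 lat 0.0076
```

```bash

python3 -m crank '[4.5,0.001,0.025,0,-0.0013, 4.5,0.001,0.025,0,-0.0013, 4.5,0.001,0.025,0,-0.0013, 4.5,0.001,0.025,0,-0.0013, 4.5,0.001,0.025,0,-0.0013, 4.5,0.001,0.025,0,-0.0013, 4.5,0.001,0.025,0,-0.0013, 4.5,0.001,0.025,0,-0.0013]' >/dev/null; python3 f.py 6.6 && 
python3 -m crank '[4.5,0.001,0.02,0,-0.001, 4.5,0.001,0.02,0,-0.001, 4.5,0.001,0.02,0,-0.001, 4.5,0.001,0.02,0,-0.001, 4.5,0,0,0,0, 4.5,0,0,0,0, 4.5,0,0,0,0, 4.5,0,0,0,0]' >/dev/null; python3 f.py
```

```text
t 59.90 r 0.1503 ang 3.7056 tool 3.6540 Fy 12.16 gf 6.60 z -0.0010 q6 10.7 lat 0.0078
t 59.90 r 0.1503 ang 3.7056 tool 3.6540 Fy 12.16 gf 6.60 z -0.0010 q6 10.7 lat 0.0078
```

```bash

python3 -m crank '[4.5,0.001,0.02,0,-0.001, 4.5,0.001,0.02,0,-0.001, 4.5,0.001,0.02,0,-0.001, 4.5,0.001,0.02,0,-0.001, 4.5,0,0.01,0,0, 4.5,0,0.01,0,0, 4.5,0,0,0,0, 4.5,0,0,0,0]' >/dev/null; python3 f.py
```

```text
t 60.57 r 0.1504 ang 3.7113 tool 3.6580 Fy 13.77 gf 6.80 z -0.0011 q6 10.4 lat 0.0080
```

```bash

python3 -m crank '[4.5,0,0.01,0,0, 4.5,0,0.01,0,0, 4.5,0,0.01,0,0, 4.5,0,0.01,0,0, 4.5,0,0,0,0, 4.5,0,0,0,0, 4.5,0,0,0,0, 4.5,0,0,0,0]' >/dev/null; python3 f.py
```

```text
t 61.23 r 0.1504 ang 3.7138 tool 3.6580 Fy 13.37 gf 6.94 z -0.0010 q6 10.4 lat 0.0084
```

```bash

python3 -m crank '[4.5,0,0.01,0,0, 4.5,0,0.01,0,0, 4.5,0,0,0,0, 4.5,0,0,0,0, 4.5,0,0,0,0, 4.5,0,0,0,0, 4.5,0,0,0,0, 4.5,0,0,0,0]' >/dev/null; python3 f.py
python3 -m crank '[4.5,0,-0.1,0,0, 4.5,0,-0.1,0,0, 4.5,0,-0.1,0,0, 4.5,0,-0.1,0,0, 4.5,0,-0.2,0,0, 4.5,0,-0.3,0,0, 4.5,0,-0.3,0,0, 4.5,0,0,0,0]' >/dev/null; python3 f.py
```

```text
t 61.90 r 0.1505 ang 3.7148 tool 3.6580 Fy 14.78 gf 7.01 z -0.0010 q6 10.4 lat 0.0085
t 62.57 r 0.1507 ang 3.6443 tool 3.6576 Fy 7.14 gf 3.70 z -0.0011 q6 10.7 lat -0.0020
```

```bash

python3 -m crank '[4.5,0,-0.1,0,0, 4.5,0,-0.1,0,0, 4.5,0,-0.15,0,0, 4.5,0,-0.15,0,0, 4.5,0,-0.15,0,0, 4.5,0,-0.15,0,0, 4.5,0,0,0,0, 4.5,0,0,0,0]' >/dev/null; python3 f.py
```

```text
t 63.23 r 0.1515 ang 3.6042 tool 3.6557 Fy 2.89 gf 1.67 z -0.0007 q6 10.9 lat -0.0078
```

```bash

python3 -m crank '[4.5,0,-0.15,0,0, 4.5,0,-0.15,0,0, 4.5,0,-0.15,0,0, 4.5,0,-0.15,0,0, 4.5,0,0,0,0, 4.5,0,0,0,0, 4.5,0,0,0,0, 4.5,0,0,0,0]' >/dev/null; python3 f.py; python3 v.py w9
```

```text
t 63.90 r 0.1519 ang 3.5668 tool 3.6555 Fy -0.31 gf 0.00 z -0.0007 q6 11.0 lat -0.0135
A px [ 306.3397 -243.2746] tcp px [249.3758 258.5585] [ 0.4687 -0.3686  0.1043] 0.5140135997059851
tab 0.65 [326.0928  18.0096] r 0.05589828910869382 ang 3.7542650135980224
grip 0.55 [254.1056 176.7168] r 0.10380750594505161 ang 3.5438905863468837
```

View pics/w9.png

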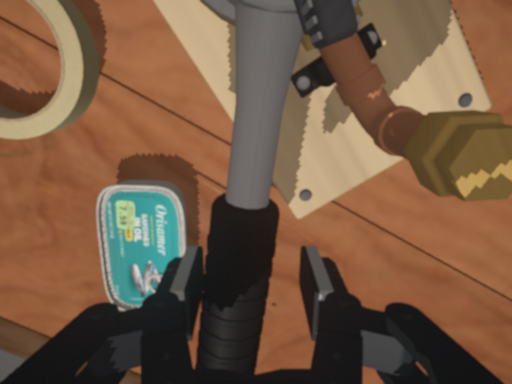

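The fingers are free (pad force 0). The grip lies between them at about (240,290), and the tab at (330,20) is still on the loosening side. Now I lift straight up and away.

```bash

python3 -m crank '[4.5,0,-0.2,0,0, 5.5,0,-0.1,0,0, 6,0,0,-1,0, 6,0,0,-2,0, 6,0,0,-3,0, 6,0,0,-3,0, 6,0,0,-3,0, 6,0,0,0,0]'; python3 v.py w10; python3 -c "
from h import *
p=optics.get_image('top');t=None
for q,z in (('tape',.0125),('flat_tin',.013),('mug',.044),('jar',.045)):
    r=spotter.look_for(p,q)[:1]; print(q,[ray(np.array(i['at'])*[512,384],p,z)[:2] for i in r])
"
```

```text
time_s: 64.72
position: [0.4684, -0.3672, 0.2315]
tool_rot: [[0.871, 0.492, 0.008], [0.492, -0.871, -0.009], [0.002, 0.011, -1.0]]
ft_force: [-0.3, -0.1, -0.0]
grip_width: 0.0598
gripper_force: 0.0
A px [273.3394 -47.5514] tcp px [247.7067 255.6519] [ 0.4679 -0.3666  0.2283] 0.5141847666460913
tab 0.57 [273.408   20.8128] r 0.03796889366328267 ang 3.650332345502174
tab 0.33 [248.1152 115.584 ] r 0.09315988462518095 ang 3.493320234185642
grip 0.7 [249.9072 118.6944] r 0.09783642689031964 ang 3.5148359663844797
tape [array([ 0.4868557 , -0.21516148])]
flat_tin []
mug [array([ 0.67187853, -0.1138692 ])]
jar [array([ 0.50629424, -0.01361304])]
```

View pics/w10.png

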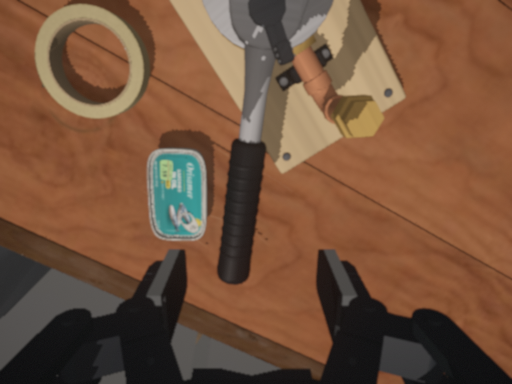

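The gripper is clear, the ratchet is in place with its lever at (280,40) on the loosening side, and the tape and tin are where they stood. I'm handing the job in.

```bash
python3 -c "
from rig import env
print(env.close_job())"
```

```text
the job is handed in; nothing more can be done
None
```

I flipped the lever to the loosening side, unscrewed the bolt until it came up firm, held it there with about 14 N for just over a second, then let go with the ratchet in place; I handed in at about 65 s, with no force reading above about 15 N. That it is against the ring is inferred from force and travel, since the bolt itself can't be seen.

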